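# Set the roll warmer's steam vent and start it

### The arm

A 6-joint arm with a two-finger parallel gripper is mounted at the origin on the work surface. World frame = base frame: x ahead of the robot, y to its left, z up, the work surface at z = 0. Lengths are in m, angles in rad, forces in N, time in s.
With the tool pointing down it reaches from about 0.425 to 0.95 m from the base axis. Payload 3.5 kg.
Tool frame: the origin (TCP) lies at the very end of the fingers, on their centre line; the grasp point (between the pads) lies 19 mm behind it; y points along the fingers, z is the direction in which the jaws open and shut, and the axes are right-handed (so a half turn about y gives the same grasp; the last joint's range is limited). The gripper opens to 85 mm and grips with 20 to 120 N. Pads are 22 mm wide; open, the fingers measure 114 mm over their backs; the gripper's body (76 mm by 85 mm) begins 54 mm behind the grasp point. The pads swing forward as they close: fully open they stand 13 mm farther back than shut.
Start: joints at [1.2, 0.286, 1.577, -0, 1.279, -0.15], TCP at [0.148, 0.659, 0.231] pointing down, gripper open.
Joint ranges: [-2.77, 2.77], [-0.9, 2.22], [0.21, 2.48], [-1.53, 4.67], [0.24, 2.81], [-2.84, 2.84]. Speed limits (rad/s): [2.79, 2.79, 3.14, 3.14, 3.14, 3.14].

### API

Orientations are given as a unit quaternion [x, y, z, w].
In Python, from plant import ctrl gives the robot as it stands. The module is installed in compiled form; this text tells all that it offers.
- The arm moves only by the tool jog_arm, never from a script. Its argument "deltas" is a list of rows, each a list of 3 entries, a list of its own where there are three numbers: the turn, a rotation vector about the tool's x, y, z in rad, then the shift along the tool's x, y, z in m, then the opening, from 0 (shut) to 1 (fully open). In form: [[[wx, wy, wz], [dx, dy, dz], gripper], ...]. A call has 1 to 10 rows; each row is the pose to reach, as a shift and turn from the pose measured when the call began, along the tool's axes at that moment; what a row does not reach only later rows make up. A row lasts 1/12 s, in which the tool goes at most 41.7 mm and 7.16 degrees, less where a joint would pass 70% of its speed; a pose out of reach is approached as far as the arm can. A call with a gripper value outside its range is refused whole. The fingers move at their own pace and stop on an object; "force" is the grip in N (left out, the last holds). Time passes only in rows, so rows that repeat a pose let the fingers close. It gives the time, the measured TCP pose, the force and the opening at its end, in the units of the state.
- ctrl.get_state(): the state, without advancing time (a new reading comes with each control period).
- ctrl.read_camera(name): name is "scene" or "top" or "wrist"; returns a dict with "pixels" (400x640x3 uint8, blue, green, red), "range_z" (400x640 float32, m along the optical axis (not along the pixel's ray), 0 where there is no reading), "fx", "fy", "cx", "cy" (pixels), "T" (4x4, takes a point from camera to world coordinates); the wrist camera has in their place "mount" (4x4, takes a point from camera to tool coordinates, whose origin is the TCP and whose axes are the tool frame's). Camera axes: x right, y up, looking along -z (the intrinsics and any distortion apply to the point x, -y, -z); pixel columns grow to the right and rows downward; lengths in m; the calibration is good to about 2 mm. The wrist camera is an equidistant fisheye: a pixel r from the principal point sees the ray r / f radians off the axis. A picture is of the moment at which its call begins: read the wrist's pose just before it.
- ctrl.sign_off(): hands the job in, once; it reports no verdict.
The state is a dict: "time": time; "qpos": joint angles; "dq": joint speeds; "joint_efforts": joint torques, N m; "eef_pos": TCP position; "tcp_rot": TCP orientation; "contact_force": force on the tool from outside, world axes, zero at the start; "wrist_torque": the same for the moment, N m; "opening": opening from 0.0 (shut) to 1.0 (fully open).
Only numpy, scipy, OpenCV 4.12 (cv2) and the standard library are available. Lean on these libraries where they do the work, as an engineer would, in place of code of your own. Each camera call takes 0.05 s, during which the arm holds its last target.

### The job

Push the red lever of the roll warmer's vent ring around its arc until it points at the middle of the green magnet, pushing it from the side with a fingertip and never pinching it between the fingers. Only when it is set, press the orange start button fully down and let it come up again, leaving the lever where you set it. Do not move or lift anything else on the warmer or the counter.

Things in the scene. Friction and masses are not known exactly. Their poses are not given: they have to be found in the camera images.
- warmer: steel and glass bread-roll warmer, fixed on the counter, 440 mm wide (its y), 360 mm deep (its x, from the side nearest the robot to the far side), flat aluminium deck 160 mm above the counter; origin under its centre; position and yaw vary. It carries vent ring, magnets and start button on its deck
- vent_centre (a point): axis, at deck height, of the round steel vent ring on the warmer's deck: 100 mm across, 18 mm tall above the deck, turning about a vertical axis on a dark scale plate with white ticks, 168 mm across. Axes parallel to the warmer's
- lever_axis (a point): point fixed to the turning vent ring: on its axis at deck height. Its x axis runs outward along the ring's lever, z up, y to the left of the lever looking outward
- lever_grip (a point): top centre of the upright red fin on the ring's lever, 68 mm from the ring's axis, 50 mm above the deck. Fin: 20 mm long (radially), 11 mm thick (along the arc), 34 mm tall (16 to 50 mm above the deck), on a flat lever 14 mm wide. A small red pointer at the lever's end reaches 86 mm from the axis
- lever (a joint): turn of vent ring and lever in rad; 0: lever points along -x of vent_centre; grows counter-clockwise seen from above; stops at -1.4 and +1.4. Stiff by friction (about 3 N at the fin to turn it), stays where it is left, no spring
- mark_green (a point): centre of the top of the green round marker magnet, 18 mm across, 6 mm tall, fixed on the deck just outside the scale plate, 94 to 143 mm from the ring's axis. Green and blue may be on either side
- mark_blue (a point): the same for the blue marker magnet, which marks another setting (not wanted now)
- start_top (a point): centre of the top of the orange round start button, 28 mm across, in a black housing on the deck, about 235 mm from the ring's axis; top 22 mm above the deck; it is pressed straight down
- start (a joint): travel of the start button in m: 0 released, 0.006 fully down (takes 5 N); springs back
- shaker: steel salt shaker, 38 mm wide, 60 mm tall, standing loose on the warmer's deck; origin under its centre
- jam: jam jar with white cap, 50 mm wide, 62 mm tall, standing loose on the warmer's deck; origin under its centre

How it is judged:
By the outcome, as a careful person would: the job done as asked, in the order asked, and still so for the second after the job is handed in, with the robot touching nothing.
It also fails if it takes over 46 s, if anything falls off the work surface, if the arm or the gripper's body presses on something with over 40 N, if the wrist force passes 120 N, or if a joint passes its speed limit or range.

## Working session

There is one attempt and no reset: what is moved stays moved. The work goes in short steps, Python scripts to look and compute and a tool call to move; the robot and the scene stay as the last step left them, time stands still between calls to the robot, and variables do not carry over. Pictures are saved under pics/ and viewed, and the job is handed in when it is done.

Besides the shell and the picture viewer there is one more tool, called after "Call:" as name([rows], argument=value, ...), one row to a line, values as JSON. jog_arm: Moves the arm, as the interface text tells. Its arguments: {"type":"object","properties":{"deltas":{"type":"array","items":{"type":"array"}},"force":{"type":"number"}},"required":["deltas"]}

```bash
mkdir -p pics
python3 - <<'E'
from plant import ctrl
import cv2,numpy as np
s=ctrl.get_state();print(s)
for n in ['scene','top','wrist']:
    c=ctrl.read_camera(n);cv2.imwrite(f'pics/{n}0.png',c['pixels']);np.savez(f'{n}0.npz',**c)
    print(n,c['fx'],c['fy'],c['cx'],c['cy'],c.get('T',c.get('mount')))
    print([k for k in c])
E
```

```text
{'time': 0.0, 'qpos': array([ 1.19999606e+00,  2.87174843e-01,  1.57819071e+00,  9.33052952e-06,
        1.27859060e+00, -1.49971883e-01]), 'dq': array([ 3.45894220e-05, -3.52874175e-04,  1.17869275e-03, -5.21423063e-04,
        2.18804680e-03, -9.05369863e-04]), 'joint_efforts': array([-2.48023407e-04, -4.05957806e+01, -2.92639303e+01, -1.03166801e-04,
        5.47701144e-03, -4.22452660e-07]), 'eef_pos': array([0.14755907, 0.65799728, 0.22993364]), 'tcp_rot': array([ 0.70360693, -0.07813516,  0.07769879, -0.70199365]), 'contact_force': array([-0.30091028, -0.04222709, -0.59104632]), 'wrist_torque': array([-0.02380444, -0.00493939, -0.03848867]), 'opening': 1.0021022835338125}
scene 438.00648244450565 438.00648244450565 318.6018027828606 198.59551376051417 [[ 0.81571137 -0.31426545  0.48564615  0.96610428]
 [ 0.57840356  0.43148199 -0.69229517 -0.49630167]
 [ 0.00801689  0.84561251  0.53373702  0.55873264]
 [ 0.          0.          0.          1.        ]]
['pixels', 'range_z', 'fx', 'fy', 'cx', 'cy', 'T']
top 384.188729319482 384.188729319482 312.4905402929016 196.4627762167449 [[-0.10155582  0.9681058  -0.22903617  0.43876717]
 [-0.9948271  -0.09936835  0.02109451  0.04094539]
 [-0.00233723  0.22999366  0.97318932  0.7974699 ]
 [ 0.          0.          0.          1.        ]]
['pixels', 'range_z', 'fx', 'fy', 'cx', 'cy', 'T']
wrist 309.70691628693146 309.70691628693146 319.19272451077546 198.6506191320728 [[ 1.12719024e-03 -9.60788120e-01 -2.77281297e-01 -7.01493663e-02]
 [ 7.88651293e-04  2.77282241e-01 -9.60788185e-01 -1.43187224e-01]
 [ 9.99999054e-01  8.64312812e-04  1.07027663e-03  8.44526249e-04]
 [ 0.00000000e+00  0.00000000e+00  0.00000000e+00  1.00000000e+00]]
['pixels', 'range_z', 'fx', 'fy', 'cx', 'cy', 'mount']
```

View pics/top0.png

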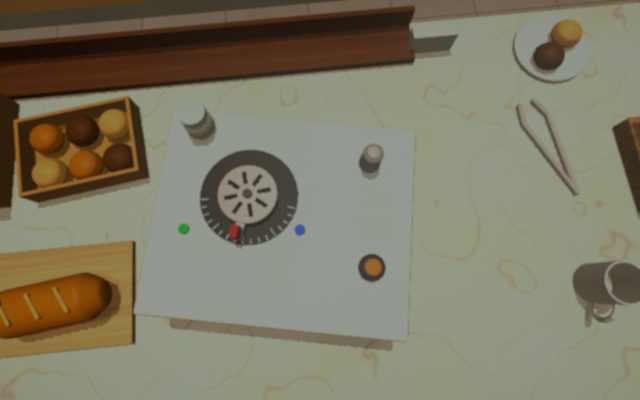

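View pics/scene0.png

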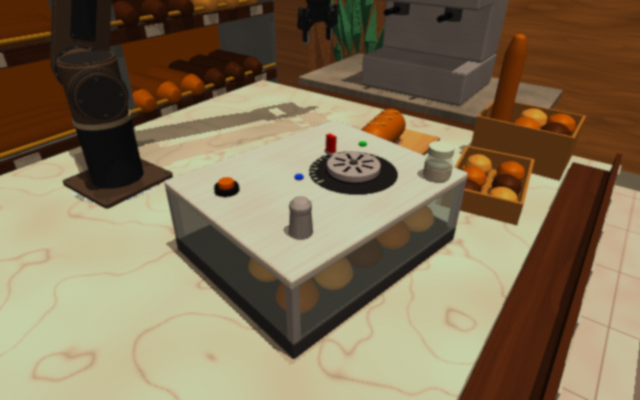

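View pics/wrist0.png

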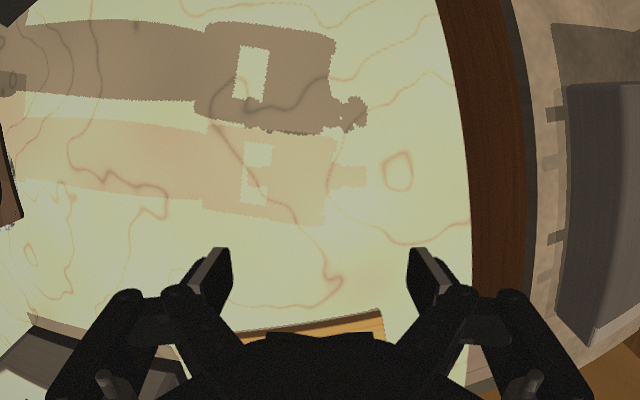

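The top view shows the ring at about (248,193), the red lever at (235,232), green at (183,229), blue at (300,230) and the orange button at (372,267). The shaker is at (372,157) and the jar at (197,120). I'll enlarge this for exact pixels.

```bash
cat > h.py <<'E'
import numpy as np,cv2
from scipy.spatial.transform import Rotation as R
def plane(c,u,v,z):
    T=c['T'];d=T[:3,:3]@np.array([(u-c['cx'])/c['fx'],-(v-c['cy'])/c['fy'],-1.]);o=T[:3,3]
    return o+d*(z-o[2])/d[2]
def proj(c,p):
    T=c['T'];q=T[:3,:3].T@(np.array(p)-T[:3,3]);return c['cx']+c['fx']*q[0]/-q[2],c['cy']-c['fy']*q[1]/-q[2]
def depth(c,u,v):
    z=float(c['range_z'][int(round(v)),int(round(u))]);T=c['T']
    return T[:3,3]+T[:3,:3]@np.array([(u-c['cx'])/c['fx']*z,-(v-c['cy'])/c['fy']*z,-z])
def blob(c,name,x0,y0,x1,y1):
    h=cv2.cvtColor(c['pixels'],cv2.COLOR_BGR2HSV).astype(int);H,S,V=h[...,0],h[...,1],h[...,2]
    m={'green':(H>45)&(H<80)&(S>150),'blue':(H>105)&(H<130)&(S>140),'red':((H<6)|(H>174))&(S>170)&(V>60),'orange':(H>6)&(H<18)&(S>150)&(V>90)}[name]
    k=np.zeros_like(m);k[y0:y1,x0:x1]=1;m=m&k
    ys,xs=np.nonzero(m);return xs.mean(),ys.mean(),len(xs)
E
python3 - <<'E'
from h import *
c=dict(np.load('top0.npz'))
z=.16
for n,zz,b in [('green',.166,(170,215,200,245)),('blue',.166,(285,215,315,245)),('orange',.182,(350,250,395,285)),('red',.21,(215,215,255,250))]:
    u,v,k=blob(c,n,*b);print(n,u,v,k,plane(c,u,v,zz),depth(c,u,v))
for u,v in [(183,300),(400,200),(330,180),(160,280)]: print('deck',depth(c,u,v))
# ring top ellipse/ plate
g=c['pixels'].max(2)
m=((g<95)).astype(np.uint8);k=np.zeros_like(m);k[140:255,190:310]=1;m*=k
cn,_=cv2.findContours(m,cv2.RETR_EXTERNAL,cv2.CHAIN_APPROX_NONE);cn=max(cn,key=cv2.contourArea)
h=cv2.convexHull(cn);e=cv2.fitEllipse(h);print('plate',e,plane(c,*e[0],.161))
P=np.array([plane(c,*p[0],.161)[:2] for p in h]);A=np.c_[2*P,np.ones(len(P))];s=np.linalg.lstsq(A,(P**2).sum(1),rcond=None)[0];print('circ',s[:2],np.sqrt(s[2]+s[:2]@s[:2]))
for cc in [(143,315),(407,339),(414,131),(174,113)]:print(plane(c,*cc,.16))
cv2.imwrite('pics/topc.png',cv2.resize(c['pixels'][140:290,170:400],None,fx=3.4,fy=3.4,interpolation=cv2.INTER_CUBIC))
E
```

```text
green 182.93333333333334 228.4 60 [0.55519055 0.24642797 0.166     ] [0.55494087 0.24598729 0.16735425]
blue 299.4339622641509 229.45283018867926 53 [0.53375986 0.05445885 0.166     ] [0.53404804 0.05449984 0.1640843 ]
orange 372.60176991150445 266.70353982300884 226 [ 0.46067386 -0.05515652  0.182     ] [ 0.46064053 -0.05501032  0.18293632]
red 233.4390243902439 230.890243902439 82 [0.53527521 0.15479864 0.21      ] [0.53545025 0.15500514 0.20893451]
deck [0.44022141 0.25061035 0.1614581 ]
deck [ 0.56757551 -0.12041828  0.15938791]
deck [ 0.61474996 -0.00584267  0.15980855]
deck [0.47533761 0.28667023 0.16212944]
plate ((248.5385284423828, 197.0463409423828), (93.5321273803711, 97.86019897460938), 63.55646896362305) [0.59865852 0.13555438 0.161     ]
circ [0.6010534  0.13533951] 0.08260315212225096
[0.42357513 0.31499969 0.16      ]
[ 0.34539927 -0.0968617   0.16      ]
[ 0.68919482 -0.16427226  0.16      ]
[0.76770911 0.25928783 0.16      ]
```

View pics/topc.png

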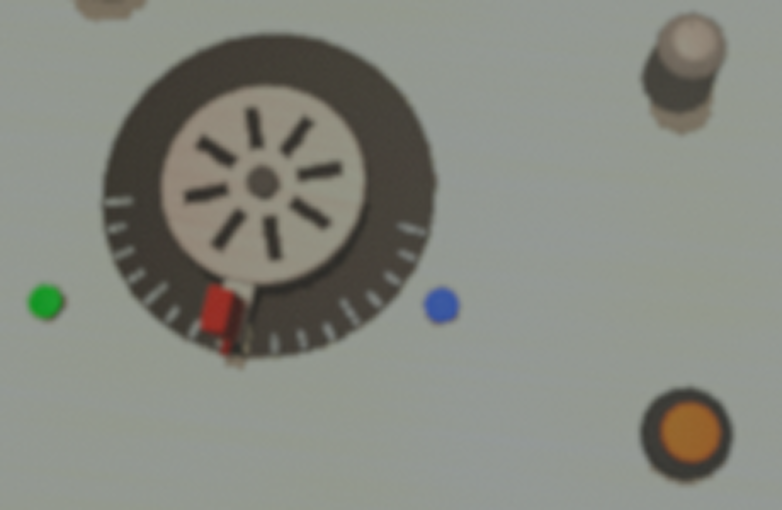

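Run:
```python
from h import *
from scipy.optimize import least_squares
c=dict(np.load('top0.npz'))
f=lambda u,v:(170+(u+.5)/3.4-.5,140+(v+.5)/3.4-.5)
print('hub',plane(c,*f(263,182),.178),depth(c,*f(263,182)))
for nm,pts,z,r in [('plate',[(103,190),(436,185),(275,33),(285,356),(135,100),(400,88),(395,290)],.161,.084),('ring',[(161,180),(366,185),(265,84),(190,250),(325,105),(190,115)],.178,.05)]:
    P=np.array([plane(c,*f(*p),z)[:2] for p in pts])
    s=least_squares(lambda x:np.hypot(*(P-x[:2]).T)-r,P.mean(0));print(nm,s.x,s.fun*1e3)
    s=least_squares(lambda x:np.hypot(*(P-x[:2]).T)-x[2],[*P.mean(0),r]);print(nm,s.x)
sc=dict(np.load('scene0.npz'))
for n,zz,b in [('green',.166,(350,130,375,155)),('blue',.166,(285,165,310,190)),('orange',.182,(205,165,250,190)),('red',.195,(315,125,345,160))]:
    u,v,k=blob(sc,n,*b);print(n,u,v,k,plane(sc,u,v,zz))
from plant import ctrl
s=ctrl.get_state();print(R.from_quat(s['tcp_rot']).as_matrix().round(3))
for p in [(197,110),(373,150)]:print(depth(c,*p))
cv2.imwrite('pics/scc.png',cv2.resize(sc['pixels'][120:210,270:420],None,fx=5,fy=5,interpolation=cv2.INTER_CUBIC))
```

```text
hub [0.60124257 0.13515141 0.178     ] [0.6003118  0.13461173 0.18154875]
plate [0.60166738 0.13538234] [-1.16570724  0.12607145 -1.09213186  0.16942452 -0.02944548  0.17005827
 -1.87071614]
plate [0.60178693 0.1352267  0.0834434 ]
ring [0.60168495 0.13492474] [ 0.0974272   0.21681725 -0.26699082 -1.68121428 -1.56395146  0.50373656]
ring [0.60214131 0.1350921  0.04939528]
green 362.3809523809524 143.42857142857142 21 [0.55747005 0.24457984 0.166     ]
blue 298.6060606060606 176.15151515151516 33 [0.53478813 0.05425853 0.166     ]
orange 225.74496644295303 182.73825503355704 149 [ 0.46613999 -0.05951488  0.182     ]
red 330.6083916083916 142.83916083916083 143 [0.53625169 0.15542966 0.195     ]
[[ 0.976 -0.001  0.219]
 [-0.219 -0.002  0.976]
 [-0.    -1.    -0.002]]
[0.73759123 0.20092012 0.22119807]
[ 0.64103169 -0.0753424   0.21801585]
```

View pics/scc.png

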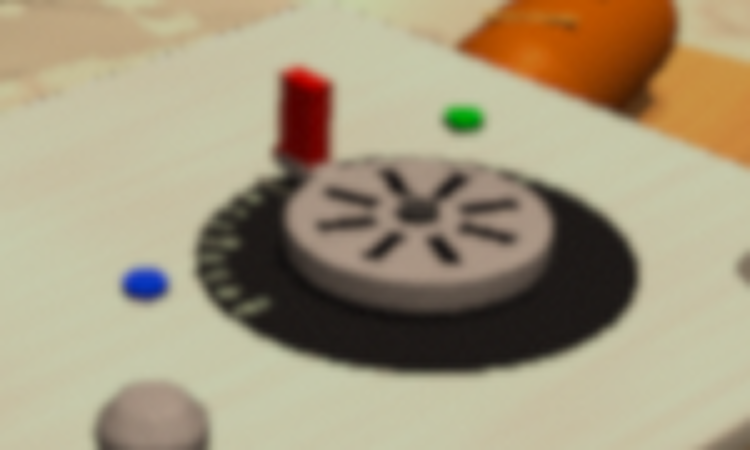

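```bash
cat >> h.py <<'E'
C=np.array([.6016,.1352]);G=np.array([.5552,.2464])
def polar(a,d,r=.068):
    a=np.radians(a);return C+r*np.array([np.cos(a),np.sin(a)])-d*np.array([np.sin(a),-np.cos(a)])
def delta(s,p,yaw=None):
    "target world p, tool z heading yaw deg, pointing down"
    Rt=R.from_quat(s['tcp_rot']);d=Rt.inv().apply(np.array(p)-s['eef_pos'])
    w=np.zeros(3)
    if yaw is not None:
        y=np.radians(yaw);zz=np.array([np.cos(y),np.sin(y),0]);yy=np.array([0,0,-1.]);xx=np.cross(yy,zz)
        w=(Rt.inv()*R.from_matrix(np.c_[xx,yy,zz])).as_rotvec()
    return w.round(3).tolist(),d.round(4).tolist()
E
python3 - <<'E'
from h import *
from plant import ctrl
c=dict(np.load('top0.npz'));print([depth(c,*p).round(3) for p in [(80,300),(50,300),(80,140)]])
s=ctrl.get_state()
A=polar(163.5,.045);print(A,delta(s,[*A,.285],73.5))
E
```

```text
[array([0.459, 0.449, 0.103]), array([0.464, 0.5  , 0.105]), array([0.787, 0.496, 0.043])]
[0.52361957 0.11136616] ([0.002, 0.067, -0.0], [0.4866, -0.0541, -0.4513])
```

Call:
jog_arm([
  [[0, 0, 0], [0, -0.04, 0], 0],
  [[0, 0.067, 0], [0.487, -0.054, -0.451], 0],
  [[0, 0.067, 0], [0.487, -0.054, -0.451], 0],
  [[0, 0.067, 0], [0.487, -0.054, -0.451], 0],
  [[0, 0.067, 0], [0.487, -0.054, -0.451], 0],
  [[0, 0.067, 0], [0.487, -0.054, -0.451], 0],
  [[0, 0.067, 0], [0.487, -0.054, -0.451], 0],
  [[0, 0.067, 0], [0.487, -0.054, -0.451], 0],
  [[0, 0.067, 0], [0.487, -0.054, -0.451], 0],
  [[0, 0.067, 0], [0.487, -0.054, -0.451], 0],
], force=30)

```text
time: 0.98
eef_pos: [0.3607, 0.3476, 0.2784]
tcp_rot: [0.7, -0.101, 0.101, -0.699]
contact_force: [1.6, -0.1, 0.1]
opening: 0.002
```

Run:
```python
from h import *
from plant import ctrl
s=ctrl.get_state();print(s['time'],s['eef_pos'],s['opening'],s['qpos'])
A=polar(163.5,.045);print(A,delta(s,[*A,.285],73.5))
```

```text
0.9833 [0.36070492 0.3475652  0.27839149] 0.0022403393540335057 [ 5.64615109e-01 -1.39174006e-01  1.94132910e+00 -1.18908881e-03
  1.34090923e+00 -7.18588239e-01]
[0.52361957 0.11136616] ([0.002, 0.001, -0.0], [0.2232, -0.0063, -0.1804])
```

Call:
jog_arm([
  [[0, 0, 0], [0.223, -0.006, -0.18], 0],
  [[0, 0, 0], [0.223, -0.006, -0.18], 0],
  [[0, 0, 0], [0.223, -0.006, -0.18], 0],
  [[0, 0, 0], [0.223, -0.006, -0.18], 0],
  [[0, 0, 0], [0.223, -0.006, -0.18], 0],
  [[0, 0, 0], [0.223, -0.006, -0.18], 0],
  [[0, 0, 0], [0.223, -0.006, -0.18], 0],
  [[0, 0, 0], [0.223, -0.006, -0.18], 0],
  [[0, 0, 0], [0.223, -0.006, -0.18], 0],
])

```text
time: 1.73
eef_pos: [0.5241, 0.11, 0.2841]
tcp_rot: [0.7, -0.103, 0.102, -0.699]
contact_force: [-0.1, -0.0, 0.3]
opening: -0.002
```

```bash
cat > look.py <<'E'
from h import *
from plant import ctrl
import sys
n=sys.argv[1];s=ctrl.get_state();t=ctrl.read_camera('top');w=ctrl.read_camera('wrist');sc=ctrl.read_camera('scene')
np.savez(f'{n}.npz',**t);np.savez(f'{n}s.npz',**sc)
cv2.imwrite(f'pics/{n}t.png',cv2.resize(t['pixels'][140:290,170:400],None,fx=3.4,fy=3.4,interpolation=cv2.INTER_CUBIC))
cv2.imwrite(f'pics/{n}w.png',w['pixels'])
cv2.imwrite(f'pics/{n}s.png',cv2.resize(sc['pixels'][90:220,180:400],None,fx=3.5,fy=3.5,interpolation=cv2.INTER_CUBIC))
print(s['time'],s['eef_pos'].round(4),R.from_quat(s['tcp_rot']).as_matrix()[:,2].round(3),s['contact_force'].round(2))
E
python3 look.py a
python3 - <<'E'
from h import *
from plant import ctrl
s=ctrl.get_state()
A=polar(163.5,.045);print(delta(s,[*A,.187],73.5))
E
```

```text
1.7333 [0.5241 0.11   0.2841] [ 0.287  0.958 -0.002] [-0.09 -0.04  0.28]
([0.002, 0.002, -0.001], [0.0012, 0.0973, -0.0008])
```

View pics/at.png

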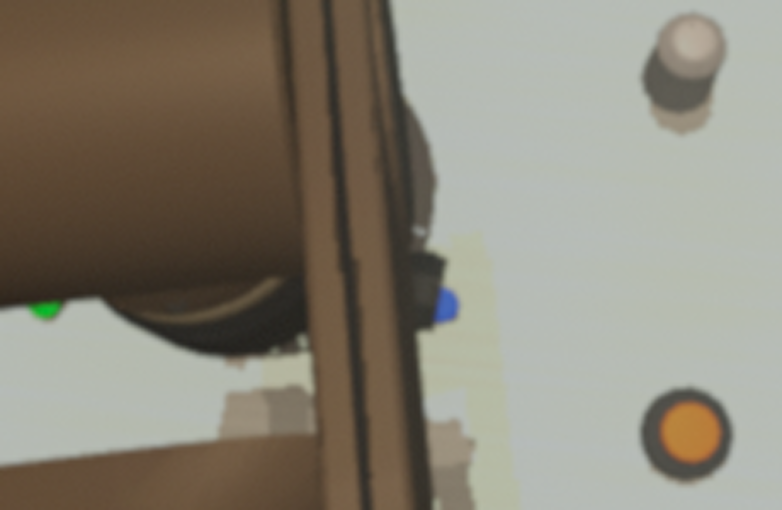

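View pics/aw.png

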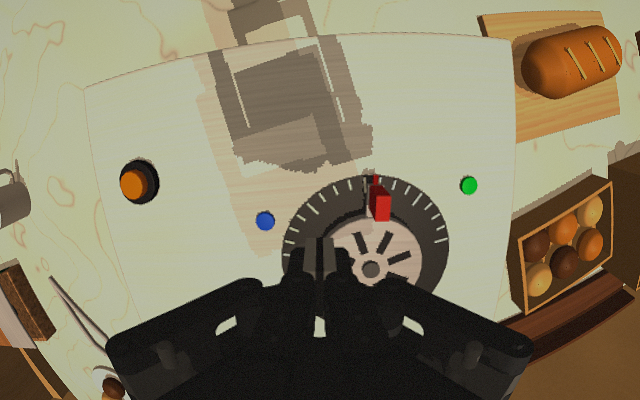

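View pics/as.png

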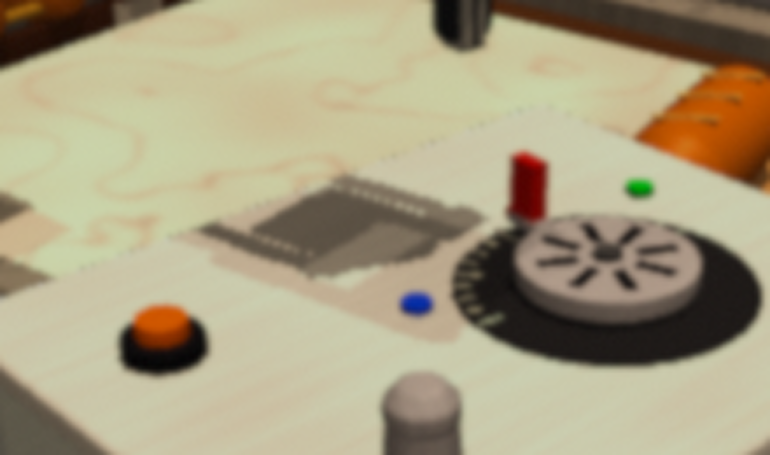

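The wrist view shows the closed fingertips at (320,245), just left of the lever. The fin is at (380,205), green at (469,185) and the hub at (371,269). The way down is clear.

Call:
jog_arm([
  [[0, 0, 0], [0.001, 0.04, 0], 0],
  [[0, 0, 0], [0.001, 0.08, 0], 0],
  [[0, 0, 0], [0.001, 0.096, 0], 0],
  [[0, 0, 0], [0.001, 0.096, 0], 0],
])

```text
time: 2.22
eef_pos: [0.5193, 0.1136, 0.1827]
tcp_rot: [0.701, -0.104, 0.096, -0.699]
contact_force: [-0.5, -0.3, 0.4]
opening: 0.003
```

```bash
cat >> h.py <<'E'
def wplane(w,s,u,v,z):
    x,y=u-w['cx'],v-w['cy'];r=np.hypot(x,y);th=r/w['fx']
    d=np.array([np.sin(th)*x/r,-np.sin(th)*y/r,-np.cos(th)])
    M=w['mount'];Rt=R.from_quat(s['tcp_rot']).as_matrix()
    o=Rt@M[:3,3]+s['eef_pos'];d=Rt@M[:3,:3]@d
    return o+d*(z-o[2])/d[2]
E
python3 look.py b;python3 - <<'E'
from h import *
from plant import ctrl
s=ctrl.get_state();w=ctrl.read_camera('wrist')
g=blob(w,'green',330,0,640,400);print(g,wplane(w,s,*g[:2],.166))
for a,d in [(163.5,.025),(163.5,.0175),(150,.0175),(137,.0175),(124,.0175),(118,.0175)]:
    A=polar(a,d);print(a,d,delta(s,[*A,.188],a-90))
E
```

```text
2.2167 [0.5193 0.1136 0.1827] [ 0.28   0.96  -0.005] [-0.47 -0.34  0.35]
(np.float64(522.5216346153846), np.float64(218.20192307692307), 416) [0.5552472 0.2476745 0.166    ]
163.5 0.025 ([0.001, 0.003, 0.002], [-0.0001, 0.0021, 0.0181])
163.5 0.0175 ([0.001, 0.003, 0.002], [-0.0001, 0.0021, 0.0256])
150 0.0175 ([0.001, 0.239, 0.002], [-0.0022, 0.0021, 0.0419])
137 0.0175 ([0.001, 0.466, 0.002], [-0.0006, 0.0021, 0.0578])
124 0.0175 ([0.0, 0.693, 0.002], [0.0045, 0.0021, 0.0728])
118 0.0175 ([0.0, 0.797, 0.002], [0.008, 0.0021, 0.0793])
```

View pics/bs.png

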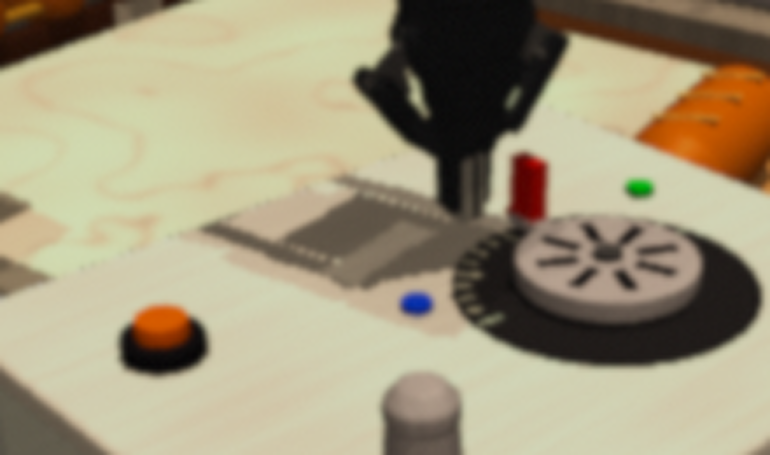

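View pics/bw.png

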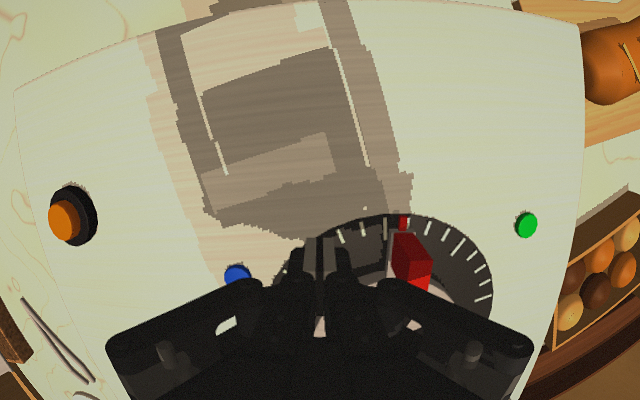

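The scene view shows the fingertip standing beside the fin at (465,190), with a gap. The wrist measurement of green agrees within 1.5 mm. I'll push part of the way first.

Call:
jog_arm([
  [[0, 0, 0], [0, 0.002, 0.01], 0],
  [[0, 0, 0], [0, 0.002, 0.018], 0],
  [[0, 0, 0], [0, 0.002, 0.0256], 0],
  [[0, 0.08, 0], [-0.001, 0.002, 0.031], 0],
  [[0, 0.16, 0], [-0.0015, 0.002, 0.0365], 0],
  [[0, 0.239, 0], [-0.002, 0.002, 0.042], 0],
  [[0, 0.315, 0], [-0.002, 0.002, 0.0472], 0],
  [[0, 0.39, 0], [-0.0015, 0.002, 0.0525], 0],
  [[0, 0.466, 0], [-0.0006, 0.002, 0.0578], 0],
  [[0, 0.466, 0], [-0.0006, 0.002, 0.0578], 0],
])

```text
time: 3.25
eef_pos: [0.5412, 0.1693, 0.1899]
tcp_rot: [0.658, -0.258, 0.261, -0.658]
contact_force: [-1.2, -0.8, 0.1]
opening: -0.001
```

```bash
python3 look.py c
python3 - <<'E'
import cv2;i=cv2.imread('pics/cw.png');cv2.imwrite('pics/cw2.png',cv2.resize(i[180:340,270:540],None,fx=2.9,fy=2.9,interpolation=cv2.INTER_CUBIC))
E
```

```text
3.25 [0.5412 0.1693 0.1899] [0.683 0.731 0.001] [-1.19 -0.8   0.15]
```

View pics/cs.png

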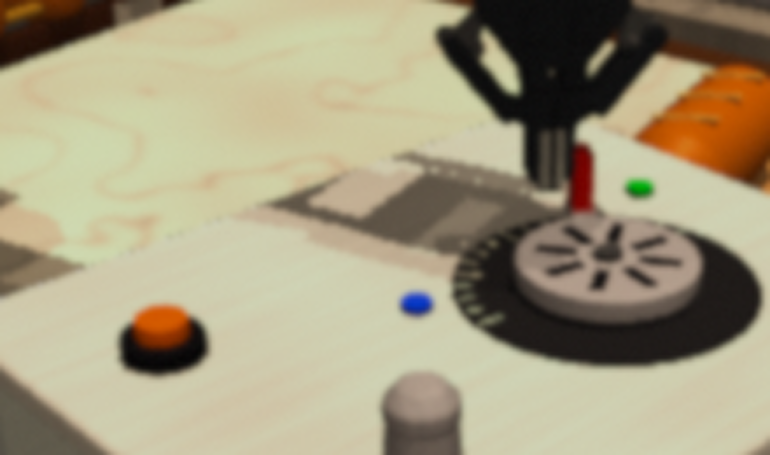

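View pics/cw2.png

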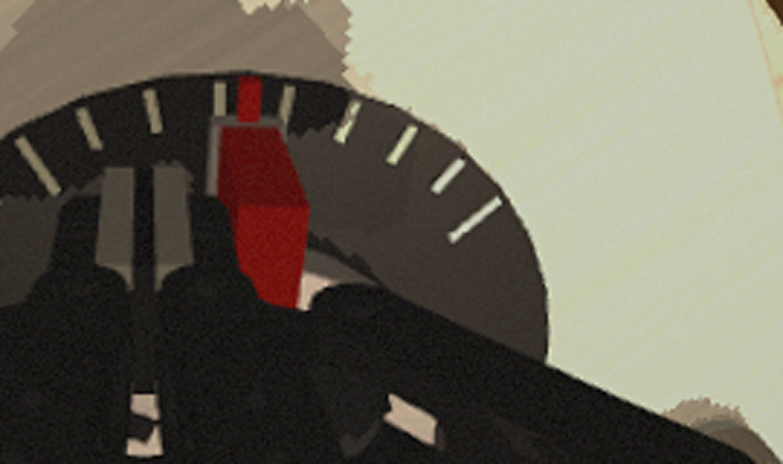

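```bash
cat > ang.py <<'E'
from h import *
from plant import ctrl
import sys
def rep(pts,x0,y0,f,s,w):
    for u,v,z in pts:
        p=wplane(w,s,x0+(u+.5)/f-.5,y0+(v+.5)/f-.5,z)[:2]-C;print(p.round(4),'r',np.hypot(*p).round(4),'ang',np.degrees(np.arctan2(p[1],p[0])).round(2))
E
python3 - <<'E'
from ang import *
s=ctrl.get_state();w=ctrl.read_camera('wrist')
rep([(240,207,.21),(308,205,.21),(274,206,.21),(250,122,.176),(250,78,.17),(250,78,.165)],270,180,2.9,s,w)
g=blob(w,'green',330,0,640,400);p=wplane(w,s,*g[:2],.166);print(g,p,np.degrees(np.arctan2(*(p[:2]-C)[::-1])))
print(np.degrees(np.arctan2(*(G-C)[::-1])),s['eef_pos'],s['contact_force'])
t=s['eef_pos'][:2]-C;print('tool',np.hypot(*t),np.degrees(np.arctan2(t[1],t[0])))
E
```

```text
[-0.0589  0.0529] r 0.0792 ang 138.04
[-0.0519  0.0607] r 0.0798 ang 130.52
[-0.0554  0.0568] r 0.0793 ang 134.29
[-0.056   0.0575] r 0.0802 ang 134.25
[-0.0606  0.0624] r 0.0869 ang 134.17
[-0.059   0.0617] r 0.0854 ang 133.7
(np.float64(438.18608169440245), np.float64(163.39183055975795), 661) [0.5556994  0.24901236 0.166     ] 111.96425199770475
112.64912734565605 [0.54071309 0.1691797  0.18903371] [-0.78372164  0.26990478  0.0073938 ]
tool 0.06972687017300983 150.83503606457666
```

The wrist crop shows the fin's outer top edge at (274,206) and the pointer at (250,98), both giving a lever angle of about 134.2°. Green lies at about 112.3°. I'll push on slowly and stop just short.

Run:
```python
from ang import *
s=ctrl.get_state()
for a in [134,131,128,125,122,120,118,116.5,115.5]:
    print(a,delta(s,[*polar(a,.0205),.189],a-90))
```

```text
134 ([-0.002, 0.053, 0.003], [-0.0013, -0.0001, -0.0])
131 ([-0.002, 0.106, 0.003], [-0.0021, -0.0001, 0.0036])
128 ([-0.002, 0.158, 0.003], [-0.0027, -0.0001, 0.0073])
125 ([-0.002, 0.21, 0.003], [-0.0031, -0.0001, 0.011])
122 ([-0.002, 0.263, 0.003], [-0.0033, -0.0001, 0.0147])
120 ([-0.002, 0.298, 0.002], [-0.0033, -0.0001, 0.0172])
118 ([-0.002, 0.333, 0.002], [-0.0033, -0.0001, 0.0196])
116.5 ([-0.002, 0.359, 0.002], [-0.0032, -0.0001, 0.0215])
115.5 ([-0.002, 0.376, 0.002], [-0.0031, -0.0001, 0.0227])
```

Call:
jog_arm([
  [[0, 0.053, 0], [-0.0013, 0, 0], 0],
  [[0, 0.106, 0], [-0.002, 0, 0.0036], 0],
  [[0, 0.158, 0], [-0.0027, 0, 0.0073], 0],
  [[0, 0.21, 0], [-0.003, 0, 0.011], 0],
  [[0, 0.263, 0], [-0.0033, 0, 0.0147], 0],
  [[0, 0.298, 0], [-0.0033, 0, 0.0172], 0],
  [[0, 0.333, 0], [-0.0033, 0, 0.0196], 0],
  [[0, 0.359, 0], [-0.0032, 0, 0.0215], 0],
  [[0, 0.376, 0], [-0.0031, 0, 0.0227], 0],
  [[0, 0.376, 0], [-0.0031, 0, 0.0227], 0],
])

```text
time: 4.28
eef_pos: [0.5532, 0.1879, 0.1886]
tcp_rot: [-0.598, 0.377, -0.378, 0.598]
contact_force: [-3.3, -0.7, 1.6]
opening: 0.003
```

```bash
python3 look.py d
python3 - <<'E'
import cv2;i=cv2.imread('pics/dw.png');cv2.imwrite('pics/dw2.png',cv2.resize(i[130:290,270:540],None,fx=2.9,fy=2.9,interpolation=cv2.INTER_CUBIC))
E
```

```text
4.2833 [0.5532 0.1879 0.1886] [0.902 0.431 0.001] [-3.26 -0.71  1.58]
```

View pics/dw2.png

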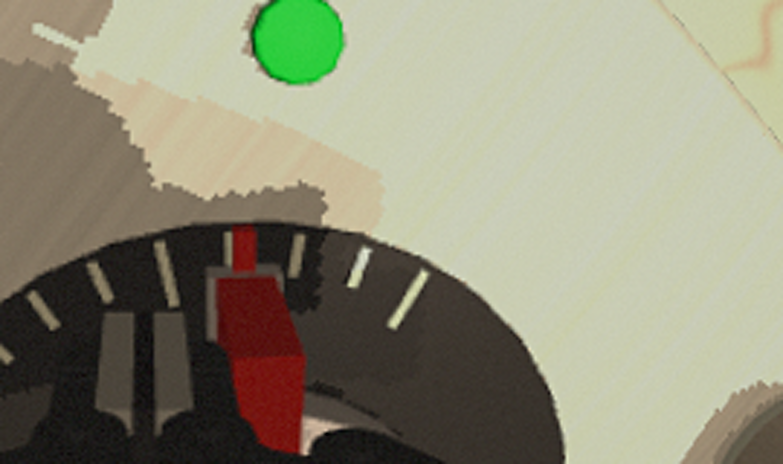

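Run:
```python
from ang import *
s=ctrl.get_state();w=ctrl.read_camera('wrist')
rep([(233,357,.21),(305,356,.21),(269,356.5,.21),(244,270,.17),(244,229,.168),(297,39,.166)],270,130,2.9,s,w)
g=blob(w,'green',330,0,640,400);p=wplane(w,s,*g[:2],.166);print(g,p,np.degrees(np.arctan2(*(p[:2]-C)[::-1])))
print(s['eef_pos'],s['contact_force'])
# wrist-only plate arc centre
f=lambda u,v:wplane(w,s,270+(u+.5)/2.9-.5,130+(v+.5)/2.9-.5,.161)[:2]
from scipy.optimize import least_squares
P=np.array([f(*p) for p in [(100,245),(200,224),(300,226),(400,256),(480,302),(530,360),(558,420)]])
q=least_squares(lambda x:np.hypot(*(P-x).T)-.084,C);print('wristC',q.x,q.fun*1e3)
for a in [115.5,115,114,113,112.5,112]:
    print(a,delta(s,[*polar(a,.0205),.189],a-90))
t=dict(np.load('d.npz'))
```

```text
[-0.0405  0.0687] r 0.0797 ang 120.49
[-0.0305  0.0734] r 0.0795 ang 112.53
[-0.0355  0.0711] r 0.0795 ang 116.54
[-0.0347  0.0703] r 0.0784 ang 116.24
[-0.038   0.0772] r 0.0861 ang 116.21
[-0.0454  0.1141] r 0.1228 ang 111.68
(np.float64(372.03010471204186), np.float64(142.82984293193718), 764) [0.55612831 0.24947437 0.166     ] 111.69843702277241
[0.55319129 0.18788076 0.18863311] [-3.02309512  0.55988225  1.27113052]
wristC [0.60133608 0.13641687] [ 0.54053138  0.19902412 -0.09576659 -0.81667075 -0.18340068 -0.02336132
  0.73889775]
115.5 ([-0.001, 0.001, 0.001], [0.0004, -0.0004, 0.0005])
115 ([-0.001, 0.01, 0.001], [0.0002, -0.0004, 0.0011])
114 ([-0.001, 0.027, 0.001], [-0.0001, -0.0004, 0.0023])
113 ([-0.001, 0.045, 0.001], [-0.0004, -0.0004, 0.0035])
112.5 ([-0.001, 0.053, 0.001], [-0.0006, -0.0004, 0.0041])
112 ([-0.001, 0.062, 0.001], [-0.0007, -0.0004, 0.0047])
```

View pics/dt.png

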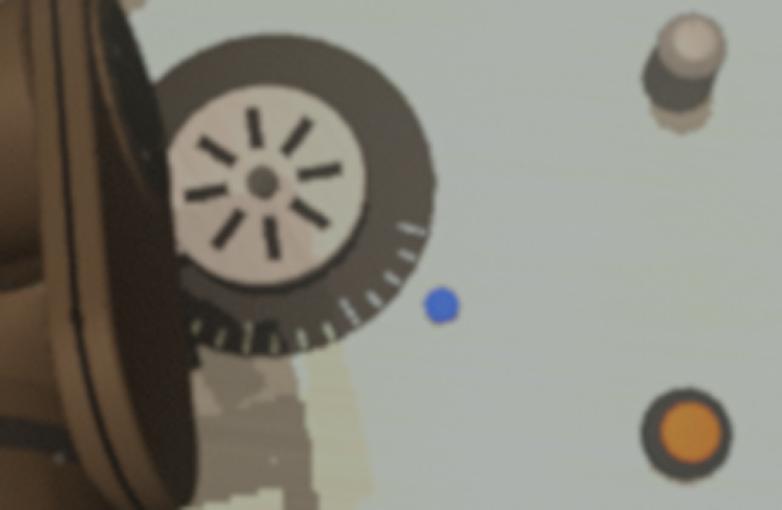

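The fin's outer edge at (269,356) and pointer at (244,229) give 116.3°. Green at (297,39) gives 111.8° in the same view, so about 4.5° is left.

Call:
jog_arm([
  [[0, 0.01, 0], [0.0002, 0, 0.0011], 0],
  [[0, 0.027, 0], [-0.0001, 0, 0.0023], 0],
  [[0, 0.045, 0], [-0.0004, 0, 0.0035], 0],
  [[0, 0.062, 0], [-0.0007, 0, 0.0047], 0],
  [[0, 0.066, 0], [-0.0008, 0, 0.005], 0],
  [[0, 0.066, 0], [-0.0008, 0, 0.005], 0],
  [[0, 0.066, 0], [-0.0008, 0, 0.005], 0],
])

```text
time: 5.07
eef_pos: [0.5575, 0.1908, 0.1885]
tcp_rot: [-0.585, 0.396, -0.397, 0.586]
contact_force: [-2.5, 0.2, -0.2]
opening: 0.001
```

```bash
python3 look.py e
python3 - <<'E'
import cv2;i=cv2.imread('pics/ew.png');cv2.imwrite('pics/ew2.png',cv2.resize(i[120:280,270:540],None,fx=2.9,fy=2.9,interpolation=cv2.INTER_CUBIC))
E
```

```text
5.0667 [0.5575 0.1908 0.1885] [0.929 0.371 0.002] [-2.54  0.19 -0.22]
```

View pics/ew2.png

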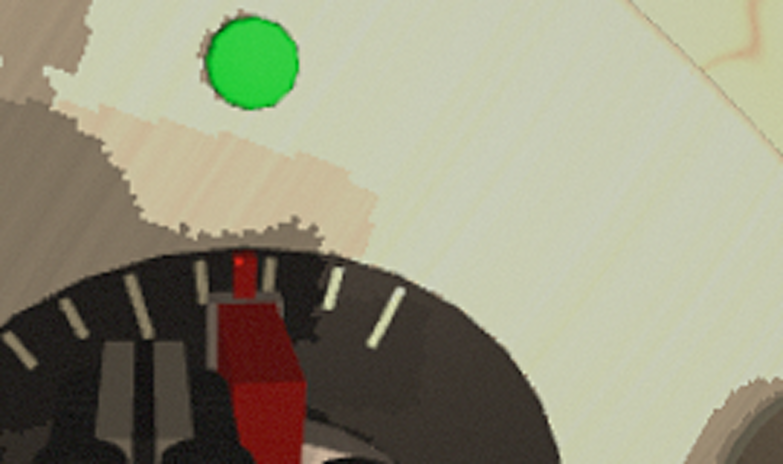

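Run:
```python
from ang import *
import ang
s=ctrl.get_state();w=ctrl.read_camera('wrist')
f=lambda u,v,z=.161:wplane(w,s,270+(u+.5)/2.9-.5,120+(v+.5)/2.9-.5,z)[:2]
from scipy.optimize import least_squares
P=np.array([f(*p) for p in [(60,291),(130,263),(250,247),(330,260),(400,282),(470,325),(520,373),(550,430)]])
q=least_squares(lambda x:np.hypot(*(P-x).T)-.084,C);print('wristC',q.x,q.fun*1e3)
g=blob(w,'green',330,0,640,400);p=wplane(w,s,*g[:2],.166)[:2];print(p)
for cc in (C,q.x):
  A=lambda p:np.degrees(np.arctan2(*(p-cc)[::-1])).round(2)
  print('green',A(p),'fin',A(f(269,382,.21)),A((f(233,382.5,.21)+f(305,381,.21))/2),'ptr',A(f(246,296,.172)),A(f(245,258,.172)),A(f(245,255,.165)))
# pure direction: outward vs inner fin top not visible; lever width sides
print(s['eef_pos'],s['contact_force'])
for a in [112,111.5,111,110.5]:
    print(a,delta(s,[*polar(a,.0205),.189],a-90))
```

```text
wristC [0.60151    0.13630308] [-0.14302847  0.36674132  0.5493903  -0.37321539 -0.36405876 -0.55055478
  0.23608637  0.45473619]
[0.55631359 0.24955477]
green 111.6 fin 112.37 112.35 ptr 111.94 112.22 111.68
green 111.76 fin 112.62 112.6 ptr 112.18 112.44 111.9
[0.55755997 0.19064562 0.18853615] [-1.95398254  0.21031843 -1.06393528]
112 ([-0.002, -0.004, 0.001], [-0.0001, -0.0005, -0.0004])
111.5 ([-0.002, 0.005, 0.001], [-0.0003, -0.0005, 0.0002])
111 ([-0.002, 0.013, 0.001], [-0.0004, -0.0005, 0.0008])
110.5 ([-0.002, 0.022, 0.001], [-0.0006, -0.0005, 0.0013])
```

The lever is now at about 112.2° and green at about 111.8°, which agrees within the measurement error. I'll back off the way I came, lift, and check from the top camera.

Call:
jog_arm([
  [[0, 0, 0], [0, 0, -0.012], 0],
  [[0, 0, 0], [0, 0, -0.035], 0],
  [[0, 0, 0], [0, 0, -0.045], 0],
  [[0, 0, 0], [0, -0.035, -0.05], 0],
  [[0, 0, 0], [0, -0.07, -0.08], 0],
  [[0, 0, 0], [0.03, -0.09, -0.11], 0],
  [[0, 0, 0], [0.06, -0.09, -0.14], 0],
  [[0, 0, 0], [0.1, -0.09, -0.14], 0],
  [[0, 0, 0], [0.14, -0.09, -0.14], 0],
  [[0, 0, 0], [0.16, -0.09, -0.14], 0],
])

```text
time: 6.1
eef_pos: [0.4879, -0.0135, 0.28]
tcp_rot: [-0.584, 0.394, -0.4, 0.585]
contact_force: [-0.2, -0.1, 0.2]
opening: 0.001
```

```bash
python3 look.py f
python3 - <<'E'
from h import *
from plant import ctrl
s=ctrl.get_state()
print(delta(s,[.462,-.056,.23],22))
print(s['qpos'])
E
```

```text
6.1 [ 0.4879 -0.0135  0.28  ] [0.93  0.368 0.006] [-0.18 -0.06  0.17]
([-0.004, -0.008, 0.002], [0.0319, 0.0489, -0.0402])
[-2.32137235e-01 -1.75611926e-01  1.97217560e+00  5.89328505e-05
  1.34076073e+00 -6.08230622e-01]
```

View pics/ft.png

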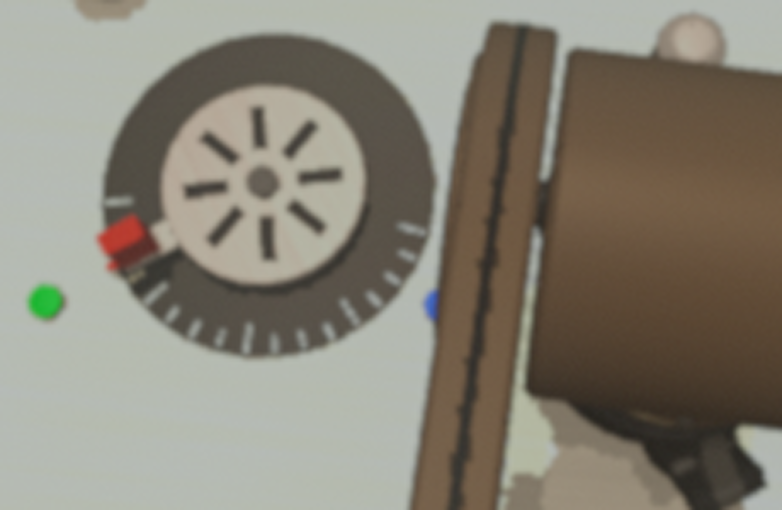

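View pics/fw.png

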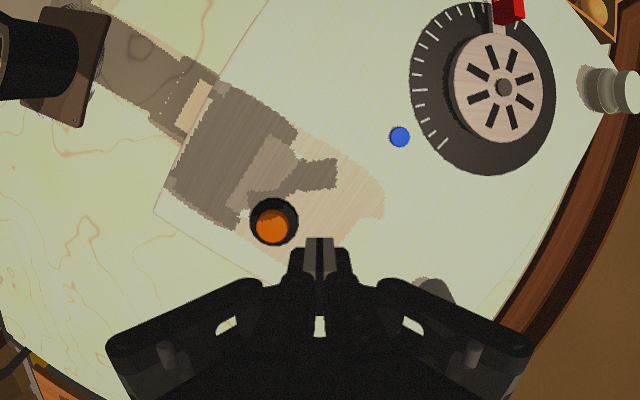

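View pics/fs.png

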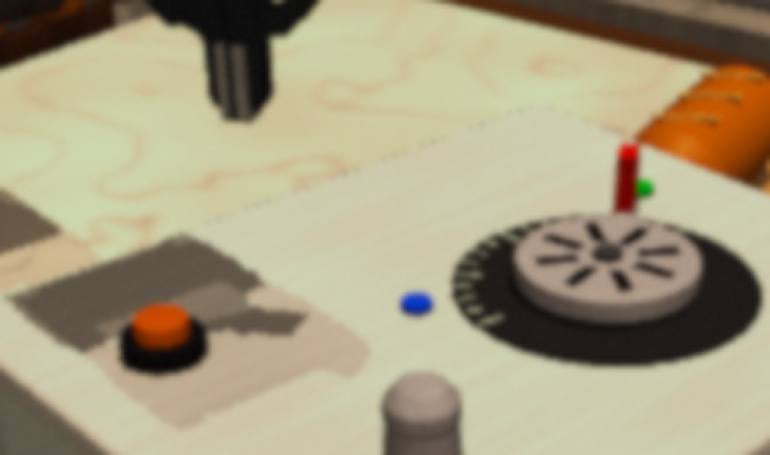

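```bash
cat > fit.py <<'E'
from h import *
def mask(c,bx):
    h=cv2.cvtColor(c['pixels'],cv2.COLOR_BGR2HSV).astype(int);H,S,V=h[...,0],h[...,1],h[...,2]
    m=((H<7)|(H>173))&(S>140)&(V>50);k=np.zeros_like(m);k[bx[1]:bx[3],bx[0]:bx[2]]=1;return m&k
def model(c,a,Cc):
    a=np.radians(a);u=np.array([np.cos(a),np.sin(a)]);n=np.array([-u[1],u[0]]);S=8
    m=np.zeros((400*S//1,640*S),np.uint8)
    def poly(r0,r1,hw,z0,z1):
        P=[proj(c,[*(Cc+r*u+s*n),z]) for r in(r0,r1) for s in(-hw,hw) for z in(z0,z1)]
        cv2.fillConvexPoly(m,cv2.convexHull((np.array(P)*S+S/2-.5).round().astype(np.int32)),255)
    poly(.058,.078,.0055,.176,.21);
    return cv2.resize(m,(640,400),interpolation=cv2.INTER_AREA)/255.
def run(t,bx,Cc,rng):
    mk=mask(t,bx).astype(float);res=[]
    ys,xs=np.nonzero(mk);o=np.array([xs.mean(),ys.mean()])
    for a in rng:
        m=model(t,a,Cc);yy,xx=np.nonzero(m>.0);wt=m[yy,xx];q=np.array([(xx*wt).sum(),(yy*wt).sum()])/wt.sum()
        res.append((np.hypot(*(q-o)),np.minimum(m,mk).sum()/np.maximum(m,mk).sum(),a))
    return min(res)[2],min(res)[0],max(res,key=lambda r:r[1])[2],max(r[1] for r in res)
E
python3 - <<'E'
from fit import *
for n,bx,rng in [('top0',(215,215,255,250),np.arange(155,172,.5)),('f',(190,195,220,225),np.arange(105,120,.5)),('scene0',(315,125,345,160),np.arange(155,172,.5)),('fs',(345,125,368,155),np.arange(105,120,.5))]:
    t=dict(np.load(n+'.npz'))
    print(n,run(t,bx,C,rng))
    if n in('fs','f'):
        h=blob(t,'green',*((170,215,200,245) if n=='f' else (350,130,375,155)));p=plane(t,*h[:2],.166)[:2]-C;print(h,np.degrees(np.arctan2(p[1],p[0])))
E
```

```text
top0 (np.float64(161.0), np.float64(0.3507600785074757), np.float64(162.0), np.float64(0.6257348286153568))
f (np.float64(111.0), np.float64(0.7751786095682134), np.float64(112.0), np.float64(0.5480883254958085))
(np.float64(182.89655172413794), np.float64(228.41379310344828), 58) 112.6443474958409
scene0 (np.float64(162.5), np.float64(0.6684797248909012), np.float64(162.0), np.float64(0.7926829268292682))
fs (np.float64(113.5), np.float64(1.2874483153365996), np.float64(114.0), np.float64(0.6776145972407656))
(np.float64(363.38461538461536), np.float64(143.3846153846154), 13) 110.99831099053507
```

The top view shows the fin at (122,234) pointing towards green at (46,302). My rough silhouette fits scatter by about ±1°. Before pressing, I'll take one near-vertical wrist view over the lever to settle it.

Run:
```python
from h import *
from plant import ctrl
s=ctrl.get_state()
print(delta(s,[.596,.145,.28],22))
```

```text
([-0.004, -0.008, 0.002], [-0.1057, -0.0007, 0.1585])
```

Call:
jog_arm([
  [[0, 0, 0], [-0.106, 0, 0.158], 0],
  [[0, 0, 0], [-0.106, 0, 0.158], 0],
  [[0, 0, 0], [-0.106, 0, 0.158], 0],
  [[0, 0, 0], [-0.106, 0, 0.158], 0],
  [[0, 0, 0], [-0.106, 0, 0.158], 0],
  [[0, 0, 0], [-0.106, 0, 0.158], 0],
  [[0, 0, 0], [-0.106, 0, 0.158], 0],
  [[0, 0, 0], [-0.106, 0, 0.158], 0],
])

```text
time: 6.92
eef_pos: [0.5948, 0.1457, 0.2791]
tcp_rot: [-0.585, 0.396, -0.399, 0.585]
contact_force: [-0.5, -0.3, 0.4]
opening: -0.003
```

```bash
python3 look.py g
python3 - <<'E'
import cv2;i=cv2.imread('pics/gw.png');cv2.imwrite('pics/gw2.png',cv2.resize(i[100:260,200:440],None,fx=3.3,fy=3.3,interpolation=cv2.INTER_CUBIC))
E
```

```text
6.9167 [0.5948 0.1457 0.2791] [0.93  0.369 0.003] [-0.54 -0.27  0.43]
```

View pics/gw2.png

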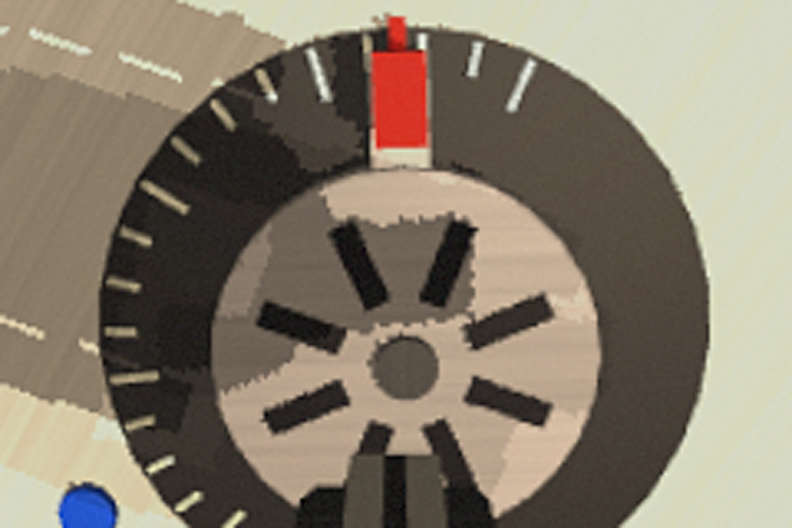

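The view is nearly vertical: hub (405,367), fin top (400,100), pointer (397,30). I'll compare that with green, just above the crop.

Run:
```python
from ang import *
s=ctrl.get_state();w=ctrl.read_camera('wrist')
F=lambda u,v,z:wplane(w,s,200+(u+.5)/3.3-.5,100+(v+.5)/3.3-.5,z)[:2]
g=blob(w,'green',200,0,440,140);gp=wplane(w,s,*g[:2],.166)[:2];print(g,gp)
hub=[F(405,367,z) for z in(.178,.182)];print(hub)
from scipy.optimize import least_squares
P=np.array([F(*p,.161) for p in [(101,300),(709,320),(410,25),(180,120),(620,115),(690,220),(113,230)]])
q=least_squares(lambda x:np.hypot(*(P-x[:2]).T)-x[2],[*C,.084]);print(q.x)
q=least_squares(lambda x:np.hypot(*(P-x[:2]).T)-.084,C);print(q.x)
A=lambda p,c:np.degrees(np.arctan2(*(p-c)[::-1])).round(2)
for c in (hub[0],q.x,C):
    print('green',A(gp,c),'finout',A(F(399,53,.21),c),'finin',A(F(400.5,147,.21),c),'ptr',A(F(397.5,20,.168),c),A(F(397.5,20,.176),c),'lev',A(F(401,160,.176),c))
a=F(399,53,.21);b=F(400.5,147,.21);print('fin dir',A(a,b))
i=cv2.imread('pics/gw.png');cv2.imwrite('pics/gw3.png',cv2.resize(i[40:220,200:440],None,fx=3.3,fy=3.3,interpolation=cv2.INTER_CUBIC))
print(delta(s,[.462,-.056,.23],22),delta(s,[.462,-.056,.28],22))
wo=np.array([.462,-.056]);
```

```text
(np.float64(321.3211009174312), np.float64(62.45871559633027), 327) [0.55666555 0.24928425]
[array([0.60216932, 0.13581729]), array([0.60162692, 0.13704685])]
[0.60192073 0.13669029 0.08372982]
[0.60206216 0.13632613]
green 111.85 finout 112.76 finin 112.89 ptr 112.69 112.72 lev 112.61
green 111.89 finout 112.84 finin 112.99 ptr 112.75 112.79 lev 112.72
green 111.5 finout 112.21 finin 112.15 ptr 112.18 112.22 lev 111.78
fin dir 112.38
([-0.004, -0.009, 0.003], [0.1377, 0.0491, -0.1974]) ([-0.004, -0.009, 0.003], [0.1378, -0.0009, -0.1972])
```

View pics/gw3.png

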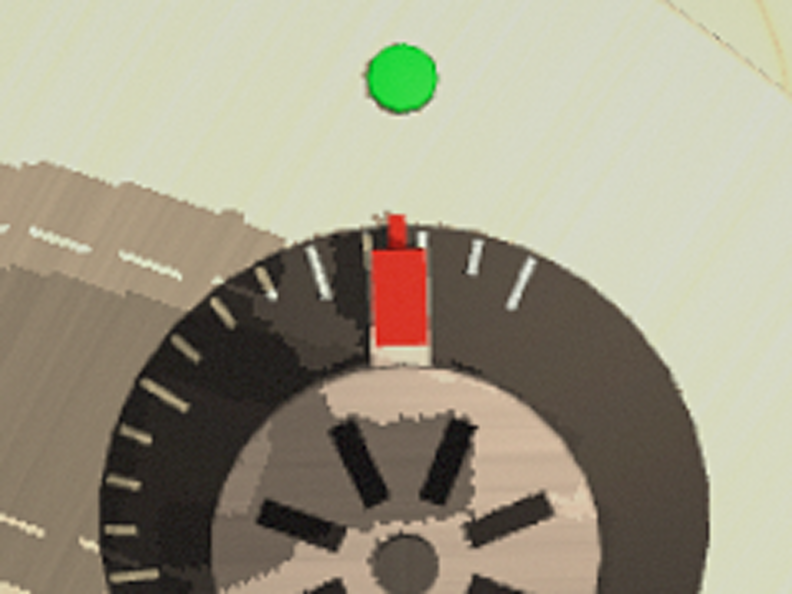

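The near-vertical view shows the pointer about 0.8° short of the line from hub to green's centre, or about 1.7 mm at the magnet. There's plenty of time, so I'll nudge it.

Run:
```python
from h import *
from plant import ctrl
s=ctrl.get_state()
print(delta(s,[.5205,.1756,.28],22))
```

```text
([-0.004, -0.009, 0.003], [-0.0564, -0.0008, -0.0579])
```

Call:
jog_arm([
  [[-0.004, -0.009, 0.003], [-0.056, 0, -0.058], 0],
  [[-0.004, -0.009, 0.003], [-0.056, 0, -0.058], 0],
  [[-0.004, -0.009, 0.003], [-0.056, 0, -0.058], 0],
  [[-0.004, -0.009, 0.003], [-0.056, 0, -0.058], 0],
  [[-0.004, -0.009, 0.003], [-0.056, 0.03, -0.058], 0],
  [[-0.004, -0.009, 0.003], [-0.056, 0.06, -0.058], 0],
  [[-0.004, -0.009, 0.003], [-0.056, 0.085, -0.058], 0],
  [[-0.004, -0.009, 0.003], [-0.056, 0.09, -0.058], 0],
  [[-0.004, -0.009, 0.003], [-0.056, 0.09, -0.058], 0],
  [[-0.004, -0.009, 0.003], [-0.056, 0.09, -0.058], 0],
])

```text
time: 7.95
eef_pos: [0.5223, 0.1747, 0.1906]
tcp_rot: [-0.586, 0.395, -0.396, 0.587]
contact_force: [0.9, 0.6, 0.6]
opening: 0.001
```

Run:
```python
from h import *
from plant import ctrl
s=ctrl.get_state()
t=np.array([np.cos(np.radians(22)),np.sin(np.radians(22))])
print(s['eef_pos'],s['contact_force'],R.from_quat(s['tcp_rot']).as_matrix()[:,2])
for k in (-.006,0,.001,.0014):print(k,delta(s,[*(np.array([.5576,.1906])+k*t),.189],21))
```

```text
[0.52229612 0.17469672 0.19056488] [0.90073697 0.57821259 0.55362139] [0.92753166 0.37374034 0.00178247]
-0.006 ([-0.002, 0.017, 0.0], [-0.0016, 0.0016, 0.0327])
0 ([-0.002, 0.017, 0.0], [-0.0016, 0.0016, 0.0387])
0.001 ([-0.002, 0.017, 0.0], [-0.0016, 0.0016, 0.0397])
0.0014 ([-0.002, 0.017, 0.0], [-0.0016, 0.0016, 0.0401])
```

Call:
jog_arm([
  [[0, 0.009, 0], [-0.001, 0.001, 0.015], 0],
  [[0, 0.015, 0], [-0.0016, 0.001, 0.027], 0],
  [[0, 0.015, 0], [-0.0016, 0.001, 0.034], 0],
  [[0, 0.015, 0], [-0.0016, 0.001, 0.037], 0],
  [[0, 0.015, 0], [-0.0016, 0.001, 0.0387], 0],
  [[0, 0.015, 0], [-0.0016, 0.001, 0.0395], 0],
  [[0, 0.015, 0], [-0.0016, 0.001, 0.0401], 0],
  [[0, 0.015, 0], [-0.0016, 0.001, 0.0401], 0],
  [[0, 0.015, 0], [-0.0016, 0.001, 0.0401], 0],
])

```text
time: 8.7
eef_pos: [0.5585, 0.191, 0.1897]
tcp_rot: [-0.583, 0.4, -0.4, 0.583]
contact_force: [-2.8, -1.1, 2.4]
opening: 0.0
```

```bash
python3 look.py i
python3 - <<'E'
import cv2;i=cv2.imread('pics/iw.png');cv2.imwrite('pics/iw2.png',cv2.resize(i[120:280,270:540],None,fx=2.9,fy=2.9,interpolation=cv2.INTER_CUBIC))
E
```

```text
8.7 [0.5585 0.191  0.1897] [0.933 0.36  0.001] [-2.85 -1.05  2.42]
```

View pics/iw2.png

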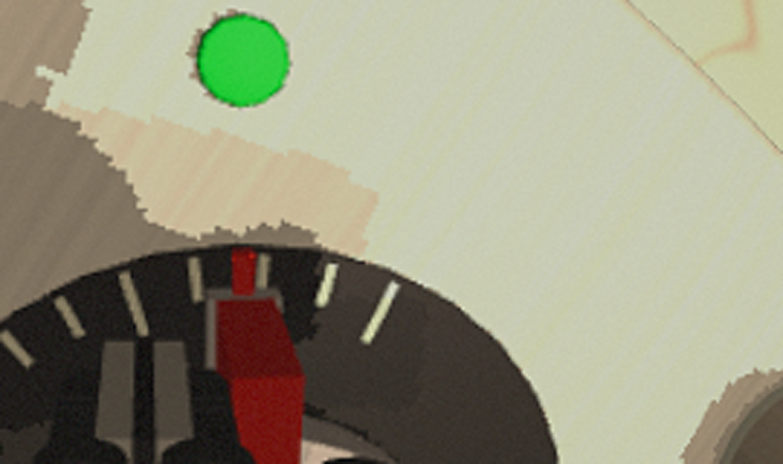

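The fingertip reached exactly the planned spot. The pointer (243,270) has shifted towards green (243,60). I'll retreat and take the overhead view again.

Call:
jog_arm([
  [[0, 0, 0], [0, 0, -0.012], 0],
  [[0, 0, 0], [0, 0, -0.035], 0],
  [[0, 0, 0], [0, 0, -0.045], 0],
  [[0, 0, 0], [0, -0.035, -0.045], 0],
  [[0, 0, 0], [0, -0.07, -0.045], 0],
  [[0, 0, 0], [0, -0.09, -0.045], 0],
  [[0, 0, 0], [0.03, -0.09, -0.02], 0],
  [[0, 0, 0], [0.056, -0.09, 0.015], 0],
  [[0, 0, 0], [0.056, -0.09, 0.018], 0],
  [[0, 0, 0], [0.056, -0.09, 0.018], 0],
])

```text
time: 9.68
eef_pos: [0.5971, 0.1446, 0.2785]
tcp_rot: [-0.582, 0.401, -0.401, 0.583]
contact_force: [0.1, -0.8, 0.0]
opening: -0.004
```

```bash
python3 look.py j
python3 - <<'E'
from ang import *
i=cv2.imread('pics/jw.png');cv2.imwrite('pics/jw2.png',cv2.resize(i[40:220,200:440],None,fx=3.3,fy=3.3,interpolation=cv2.INTER_CUBIC))
s=ctrl.get_state()
print(delta(s,[.462,-.056,.28],22),delta(s,[.462,-.056,.20],22))
E
```

```text
9.6833 [0.5971 0.1446 0.2785] [0.934 0.358 0.001] [ 0.12 -0.83  0.02]
([-0.001, -0.016, -0.0], [0.1404, -0.0009, -0.1964]) ([-0.001, -0.016, -0.0], [0.1404, 0.0791, -0.1965])
```

View pics/jw2.png

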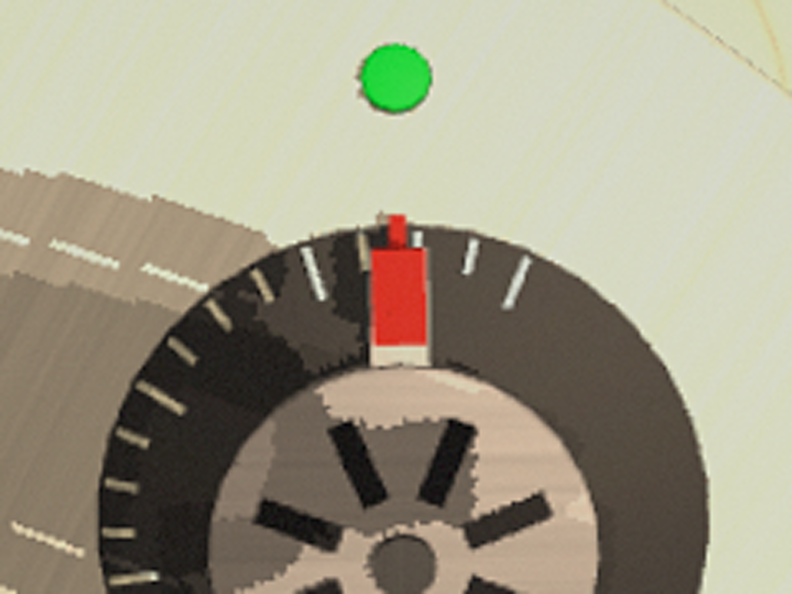

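Hub (403,567), pointer (397,225) and green (396,78) are now in line to about 0.1°. On to the button.

Call:
jog_arm([
  [[0, 0, 0], [0.14, 0, -0.196], 0],
  [[0, 0, 0], [0.14, 0, -0.196], 0],
  [[0, 0, 0], [0.14, 0, -0.196], 0],
  [[0, 0, 0], [0.14, 0, -0.196], 0],
  [[0, 0, 0], [0.14, 0, -0.196], 0],
  [[0, 0, 0], [0.14, 0, -0.196], 0],
  [[0, 0, 0], [0.14, 0, -0.196], 0],
  [[0, 0, 0], [0.14, 0.03, -0.196], 0],
  [[0, 0, 0], [0.14, 0.06, -0.196], 0],
  [[0, 0, 0], [0.14, 0.06, -0.196], 0],
])

```text
time: 10.67
eef_pos: [0.4584, -0.0534, 0.2134]
tcp_rot: [0.584, -0.403, 0.396, -0.583]
contact_force: [-1.3, 0.2, -2.7]
opening: -0.003
```

```bash
python3 look.py k
python3 - <<'E'
from ang import *
s=ctrl.get_state()
print(s['eef_pos'],s['contact_force'],s['qpos'])
for z in (.19,.184,.178,.175,.173): print(z,delta(s,[.462,-.056,z],22))
E
```

```text
10.6667 [ 0.4584 -0.0534  0.2134] [ 0.933  0.361 -0.006] [-1.29  0.25 -2.73]
[ 0.46264196 -0.05474898  0.22025592] [0.85429331 0.01657561 0.00416032] [-3.36738182e-01 -1.81796134e-01  2.08528796e+00  1.22093672e-03
  1.23624870e+00 -7.06759093e-01]
0.19 ([-0.002, -0.014, 0.0], [0.0009, 0.0303, -0.0011])
0.184 ([-0.002, -0.014, 0.0], [0.0009, 0.0363, -0.0011])
0.178 ([-0.002, -0.014, 0.0], [0.0009, 0.0423, -0.0011])
0.175 ([-0.002, -0.014, 0.0], [0.0009, 0.0453, -0.0011])
0.173 ([-0.002, -0.014, 0.0], [0.0009, 0.0473, -0.0012])
```

View pics/ks.png

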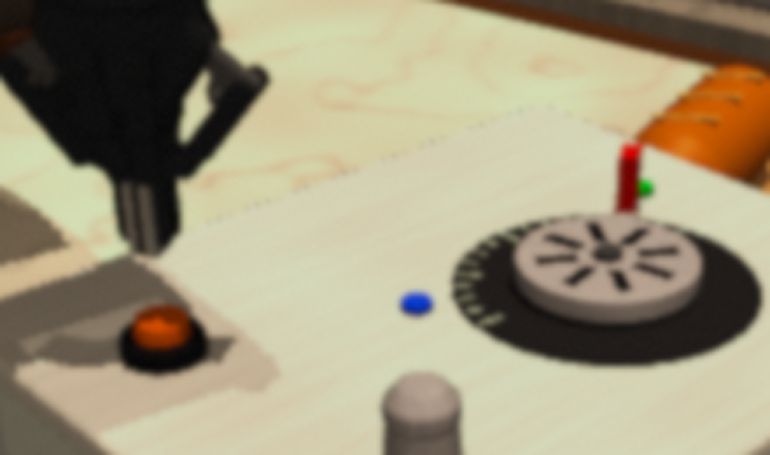

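View pics/kw.png

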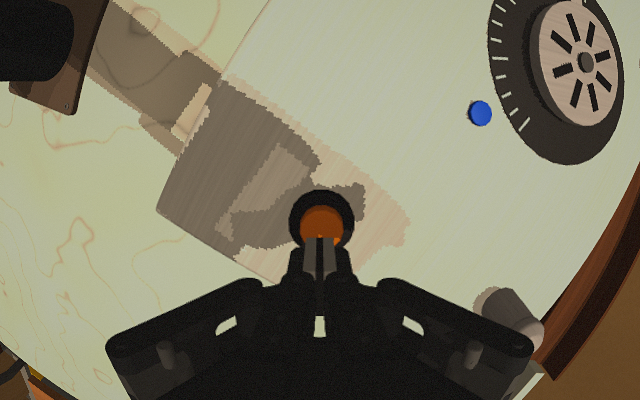

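The tip stands over the button, with the orange disc at (321,225) directly in line with the fingers. Pressing straight down in small steps.

Call:
jog_arm([
  [[0, 0, 0], [0.001, 0.015, -0.001], 0],
  [[0, 0, 0], [0.001, 0.028, -0.001], 0],
  [[0, 0, 0], [0.001, 0.034, -0.001], 0],
  [[0, 0, 0], [0.001, 0.038, -0.001], 0],
  [[0, 0, 0], [0.001, 0.0405, -0.001], 0],
  [[0, 0, 0], [0.001, 0.0405, -0.001], 0],
  [[0, 0, 0], [0.001, 0.0405, -0.001], 0],
])

```text
time: 11.4
eef_pos: [0.4628, -0.0559, 0.181]
tcp_rot: [-0.582, 0.399, -0.401, 0.584]
contact_force: [-0.1, 1.8, 2.3]
opening: 0.001
```

```bash
python3 look.py l
python3 - <<'E'
from ang import *
s=ctrl.get_state()
print(s['eef_pos'],s['contact_force'])
for z in (.176,.174,.172): print(z,delta(s,[.462,-.056,z],22))
E
```

```text
11.4 [ 0.4628 -0.0559  0.181 ] [0.932 0.361 0.004] [-0.07  1.8   2.28]
[ 0.46278593 -0.05600387  0.18068121] [-0.47344388  1.55062171  0.7556868 ]
0.176 ([-0.004, -0.014, 0.001], [-0.0003, 0.0047, -0.0007])
0.174 ([-0.004, -0.014, 0.001], [-0.0003, 0.0067, -0.0008])
0.172 ([-0.004, -0.014, 0.001], [-0.0003, 0.0087, -0.0008])
```

View pics/ls.png

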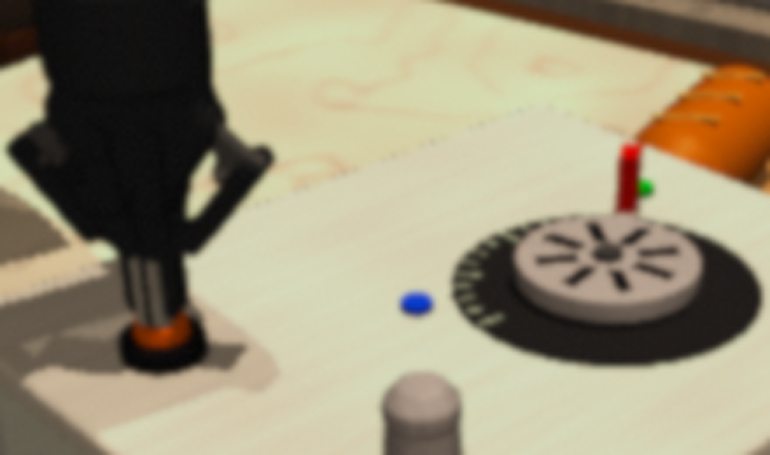

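View pics/lw.png

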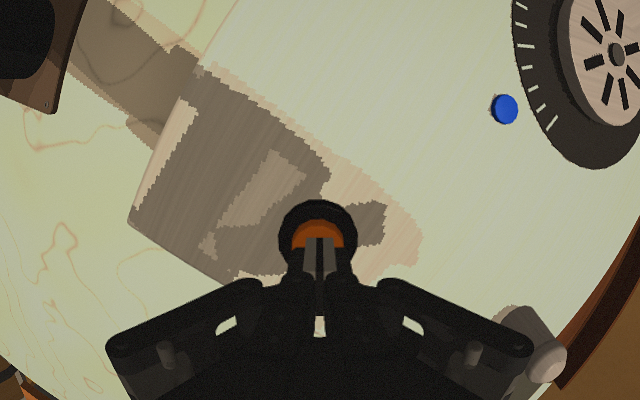

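The tip is touching the button top at about z = 0.181. Pressing on.

Call:
jog_arm([
  [[0, 0, 0], [0, 0.003, -0.0005], 0],
  [[0, 0, 0], [0, 0.005, -0.0005], 0],
  [[0, 0, 0], [0, 0.007, -0.0005], 0],
  [[0, 0, 0], [0, 0.008, -0.0005], 0],
  [[0, 0, 0], [0, 0.008, -0.0005], 0],
])

```text
time: 11.97
eef_pos: [0.4631, -0.0562, 0.1759]
tcp_rot: [-0.582, 0.398, -0.401, 0.584]
contact_force: [-5.8, 3.4, 17.0]
opening: 0.003
```

17 N at z = 0.176, well above the button's 5 N, so it has bottomed out. I'll hold with slightly more and then release straight up.

Call:
jog_arm([
  [[0, 0, 0], [0, 0.003, 0], 0],
  [[0, 0, 0], [0, 0.003, 0], 0],
])

```text
time: 12.13
eef_pos: [0.4631, -0.0562, 0.1758]
tcp_rot: [-0.583, 0.399, -0.4, 0.584]
contact_force: [-7.0, 3.7, 16.1]
opening: 0.002
```

Call:
jog_arm([
  [[0, 0, 0], [0, -0.01, 0], 0],
  [[0, 0, 0], [0, -0.03, 0], 0],
  [[0, 0, 0], [0, -0.06, 0], 0],
  [[0, 0, 0], [0, -0.1, 0], 0],
  [[0, 0, 0], [0.03, -0.12, -0.03], 0],
  [[0, 0, 0], [0.06, -0.12, -0.06], 0],
  [[0, 0, 0], [0.09, -0.12, -0.09], 0],
  [[0, 0, 0], [0.09, -0.12, -0.09], 0],
  [[0, 0, 0], [0.09, -0.12, -0.09], 0],
])

```text
time: 12.88
eef_pos: [0.4102, -0.1749, 0.2949]
tcp_rot: [-0.582, 0.4, -0.402, 0.583]
contact_force: [0.2, 0.2, 0.3]
opening: 0.003
```

```bash
python3 look.py m;python3 - <<'E'
from h import *
t=dict(np.load('m.npz'));cv2.imwrite('pics/mt2.png',t['pixels'])
print(depth(t,372.6,266.7))
E
```

```text
12.8833 [ 0.4102 -0.1749  0.2949] [0.934 0.357 0.002] [0.23 0.23 0.33]
[ 0.46069942 -0.05524143  0.18144325]
```

View pics/mt2.png

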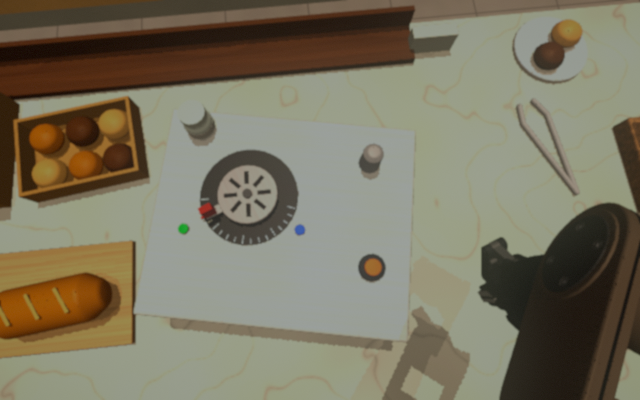

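View pics/ms.png

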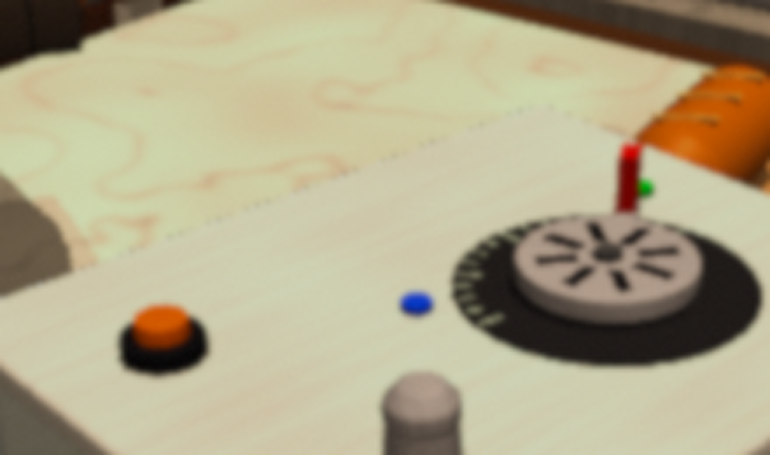

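The final views show the button up again (372,267; top at z ≈ 0.181). The lever at (207,210) still points at green (183,229), the shaker and jar haven't moved, and the arm is clear. Handing in.

```bash
python3 -c "
from plant import ctrl
print(ctrl.sign_off(),ctrl.get_state()['time'])"
```

```text
the job is handed in; nothing more can be done
the job is handed in; nothing more can be done
```

The lever points at the middle of the green magnet, and the start button was then pressed fully and released. I handed the job in at about 13 s of the 46 s.

- **Lever:** I pushed the red fin from the side with the closed fingertips, about 51° along its arc. An overhead wrist view then showed it 0.8° short, so I nudged it once more. The last overhead view put hub, pointer and green centre in line to about 0.1°.
- **Button:** I pressed it only after the lever was set. It bottomed out at z ≈ 0.176 m with 16–17 N (it needs 5 N). After release its top read about 0.181 m, the same as before within error.
- **Final check:** The lever looked unchanged after the press. The shaker and jar look where they started, and nothing was touching the robot.
- **Checks that disagreed:** My rough silhouette fits from the top and scene cameras, made before the nudge, scattered by 1–2°. I relied on the close overhead wrist view instead.

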